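# Push the tape roll under the spring cover

## Robot

A 6-joint arm with a two-finger parallel gripper is mounted at the origin on a cart in front of the work surface, level with it; the furniture and walls round the work are solid. World frame = base frame: x ahead of the robot, y to its left, z up, the work surface at z = 0. Lengths are in m, angles in degrees, forces in N, time in s.
With the tool pointing down it reaches from about 0.4 to 0.825 m from the base axis. Payload 7 kg.
Tool frame: the origin (TCP) lies between the finger pads; the fingertips stand 8 mm ahead of it and the grasp point (between the pads) lies 11 mm behind it; z points along the fingers, x is the direction in which the jaws open and shut, and the axes are right-handed (so a half turn about z gives the same grasp; the last joint's range is limited). The gripper opens to 85 mm and grips with 20 to 120 N. Pads are 22 mm wide; open, the fingers measure 114 mm over their backs; the gripper's body (76 mm by 85 mm) begins 54 mm behind the grasp point. The pads swing forward as they close: fully open they stand 13 mm farther back than shut.
Start: joints at [-54.483, 20.546, 0.682, 0, -70.136, -16.507], TCP at [0.22, -0.638, 0.239] pointing down, gripper open.
Joint ranges: [-176.03, 176.03], [-82.01, 121.73], [-58.28, 71.71], [-173.87, 95.51], [-174.79, -0.11], [-173.66, 173.66]. Speed limits (degrees/s): [136.94, 136.94, 172.46, 180, 180, 180].

## Interface

Orientations are given as [roll, pitch, yaw] about the fixed x, y, z axes, in that order (R = Rz(yaw) Ry(pitch) Rx(roll)).
In Python, from cell import env, eoat, solver, capture, current_time, current_q, current_joint_velocities, current_tau, current_tool_pos, current_tcp_rot, current_contact_force, current_moment, current_finger_gap gives the robot as it stands. The module is installed in compiled form; this text tells all that it offers. Calls block until the motion is done:
- env.move_pose(position, orientation): joint-space move of the TCP to a pose.
- env.line_to(position, velocity=0.15, frame=None, threshold=None): straight line of the TCP; frame=None keeps the orientation; velocity is the mean speed in m/s. With threshold (N) it stops when the force on the tool has changed by that much, and returns True; else False.
- env.goto_joints(angles): joint-space move.
- eoat.gripper_to(opening, effort=None): finger opening in m; effort is the grip in N (None keeps the last); returns when the fingers have stopped.
- env.hold(seconds).
- solver.solve_ik(position, orientation): joint angles nearest the present ones, or None.
- capture(name): name is "scene" or "top" or "wrist"; returns a dict with "pixels" (400x640x3 uint8, red, green, blue), "vfov" (degrees; the focal length in pixels is half the picture's height over the tangent of half this angle, whatever the lens; pixels are square), "cx", "cy" (the principal point, pixels), "R" (3x3) and "t" (3): a world point X has camera coordinates R X + t; the wrist camera has in their place "mount" (4x4, takes a point from camera to tool coordinates, whose origin is the TCP and whose axes are the tool frame's). Camera axes: x right, y down, z forward; pixel columns grow to the right and rows downward; lengths in m; the calibration is good to about 2 mm. A picture is of the moment at which its call begins: read the wrist's pose just before it. There is no depth.
A pose or a line that the arm cannot do raises env.PlanningError and nothing moves.
- env.close_job(): hands the job in, once; it reports no verdict.
Readings, each from a call of its own:
- current_time(): time.
- current_q(): joint angles.
- current_joint_velocities(): joint speeds.
- current_tau(): joint torques, N m.
- current_tool_pos(): TCP position.
- current_tcp_rot(): TCP orientation.
- current_contact_force(): force on the tool from outside, world axes, zero at the start.
- current_moment(): the same for the moment, N m.
- current_finger_gap(): finger opening in m.
Only numpy, scipy, OpenCV 4.12 (cv2) and the standard library are available. Lean on these libraries where they do the work, as an engineer would, in place of code of your own. Each camera call takes 0.05 s, during which the arm holds its last target.

## Task

Put the roll of black tape away in the plywood chute box: press the box's sheet-metal bar down with one fingertip to hold the spring-closed cover open, and with the other fingertip push the roll along its lane, under the open cover, until it drops off the lane and lies flat on the floor of the pocket. Then let go so that the cover springs shut over it. Do not pick the roll up, and leave the other things on the bench where they are.

Things in the scene. Friction and masses are not known exactly. Their poses are not given: they have to be found in the camera images.
- chute: Plywood chute box screwed to the bench, 303x137 mm. Origin: on the bench top, below the middle of the edge where lane ends and pocket begins. x: push direction, along the lane to the pocket (roughly away from the robot); y: left of it; z up. Lane: flat, 58 mm above the bench, x=-155 to 0 mm, centred on y=0, between rails 6 mm high, 66 mm apart. All x, y of the box below are in this frame.
- mouth (a point): Point on the chute at lane level (58 mm above the bench), at the middle of the edge where the lane drops into the pocket; axes as the chute's.
- pocket (a point): Middle of the pocket's floor, 42 mm above the bench (16 mm below the lane); smooth plastic, as is the lane. The pocket spans x=0 to 125 mm, is 72 mm wide (y=-36 to 36 mm), and its walls reach 79 mm above the bench. The roll drops flat once its trailing side has been pushed past the lane's end.
- hinge_line (a point): Point of the cover's hinge axis, at x=0, y=42 mm, 83 mm above the bench. The shaft, 7 mm thick, runs along the chute's x from -148 to 129 mm, on posts 8 mm thick at x=-150, 16 and 131 mm (y=38 to 50 mm, tops 90 mm above the bench). Two fingers can straddle it.
- cover (a joint): Angle of the aluminium cover, rad: 0 shut, grows as it opens, stop at 0.65. It rocks on the shaft like a seesaw: lid over the pocket on the right, press bar on the left; pressing the bar down lifts the lid. A spring shuts it: about 3 N on the bar at first, 5 to 6 N at 0.5 rad. The roll passes under from 0.4 rad on. Fully open the lid's right edge stands 75 mm above lane level.
- apron (a point): Middle of the lower edge of the apron at the lid's front, x=22 to 25 mm, y=0; moves with the cover. Shut, it hangs to 8 mm above lane level and blocks the roll (pushing the roll against it does not open it). The first 22 mm of the pocket stay uncovered. The lid behind it is flat, x=22 to 126 mm, 83 mm wide, 25 mm above lane level when shut.
- press_bar (a point): Middle of the press bar's top, a strip 24 mm wide along x=-143 to 8 mm beside the lane; moves with the cover. Shut: y=75 mm, 82 mm above the bench, sloping 30 deg up to the left. Pressed level (0.52 rad): y=70 mm, top 66 mm above the bench = 8 mm above lane level, so a second fingertip at that height at y=0 clears the rails and meets the roll. A tip can slide along it.
- elec_tape: Roll of black tape lying flat on the lane, 60 mm across, 19 mm high, 60 g. Origin: centre of its underside. It starts with its centre 50 to 100 mm before the lane's end.
- tape_measure: Bystander: tape measure, 64x71x35 mm, lying on the bench left of the box. Origin: centre of its underside.
- lamp_holder: Bystander: cream lamp holder, 37 mm across and 47 mm tall, standing on the bench right of the box. Origin: centre of its underside.
- tape_roll: Bystander: wide tan roll of tape, 90 mm across and 25 mm high, lying left of the box. Origin: centre of its underside.

How it is judged (in metres and radians):
On the way, in this order (a step that is already met when the one before it is completed fails the run):
1. a finger holds the cover open (0.4 rad or more) while the roll is still on the lane (value of joint cover above 0.4 rad and contact force between the fingers and chute above 0.5 N and x of elec_tape in the frame of mouth below 0 m), for 0.1 s.
2. with a finger still holding the cover open, the roll passes over the lane's end (value of joint cover above 0.35 rad and contact force between the fingers and chute above 0.5 N and x of elec_tape in the frame of mouth between 0.002 and 0.125 m), for 0.05 s.
At the end, for the whole second after the job is handed in: The black roll lies flat at rest on the pocket's floor (the centre of its underside at least 10 mm below lane level, at least 20 mm past the lane's end and within the pocket's walls, tilted under 0.15 rad) and the cover is shut (under 0.06 rad) (x of elec_tape in the frame of mouth between 0.02 and 0.125 m and y of elec_tape in the frame of mouth between -0.036 and 0.036 m and z of elec_tape in the frame of mouth below -0.01 m and value of joint cover below 0.06 rad and angle between elec_tape's own z axis and vertical below 0.15 rad and linear speed of elec_tape below 0.02 m/s); the robot touches nothing.
It fails at once if the black roll is lifted off the lane (its origin over 15 mm above lane level) (z of elec_tape in the frame of mouth above 0.015 m).
It fails at once if the tape measure is pushed aside (distance of tape_measure from where it was at the start of the episode above 0.02 m).
It fails at once if the lamp holder is pushed aside (distance of lamp_holder from where it was at the start of the episode above 0.02 m).
It fails at once if the tan tape roll is pushed aside (distance of tape_roll from where it was at the start of the episode above 0.02 m).
It also fails if it takes over 38 s, if anything falls off the work surface, if the arm or the gripper's body presses on something with over 40 N, if the wrist force passes 120 N, or if a joint passes its speed limit or range.

## Working session

There is one attempt and no reset: what is moved stays moved. The work goes in short steps, each a Python script; the robot and the scene stay as the last script left them, time stands still between calls to the robot, and variables do not carry over. Pictures are saved under pics/ and viewed, and the job is handed in when it is done.

```bash
mkdir -p pics; ls; python3 - <<'E'
from cell import *
import cv2
for n in ["scene","top","wrist"]:
    c=capture(n); cv2.imwrite(f"pics/{n}0.png",c["pixels"][:,:,::-1]); print(n,{k:v for k,v in c.items() if k!="pixels"})
print(current_time(),current_tool_pos(),current_tcp_rot(),current_finger_gap())
E
```

```text
pics
scene {'vfov': 54.19232387670325, 'cx': 318.2446147124484, 'cy': 195.62744888497855, 'R': array([[ 0.47350277, -0.88079152, -0.00119504],
       [-0.48577408, -0.26001396, -0.8345156 ],
       [ 0.73472353,  0.39572597, -0.55098302]]), 't': array([-0.21746572,  0.35987119,  0.7773853 ])}
top {'vfov': 43.174519029393984, 'cx': 311.4141931160137, 'cy': 192.71930272446465, 'R': array([[-0.01489855, -0.99977688,  0.01497438],
       [-0.99654508,  0.01362329, -0.08192866],
       [ 0.08170638, -0.01614326, -0.9965257 ]]), 't': array([0.03117711, 0.59354955, 1.51726361])}
wrist {'vfov': 59.58486723649997, 'cx': 316.17318824621447, 'cy': 195.18531859271184, 'mount': array([[ 9.99999421e-01,  8.83925662e-04, -6.13626147e-04,
        -8.28589750e-04],
       [-6.40432382e-04,  9.47174921e-01,  3.20716789e-01,
        -8.31959394e-02],
       [ 8.64701097e-04, -3.20716210e-01,  9.47174939e-01,
        -1.34958692e-01],
       [ 0.00000000e+00,  0.00000000e+00,  0.00000000e+00,
         1.00000000e+00]])}
0.15 [ 0.21971402 -0.63786563  0.23856039] [-1.79991078e+02 -7.53021262e-02  1.09005142e+02] 0.08546645143951666
```

View pics/scene0.png

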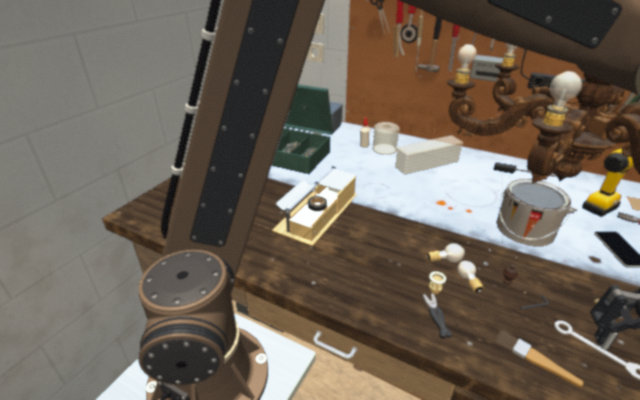

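View pics/top0.png

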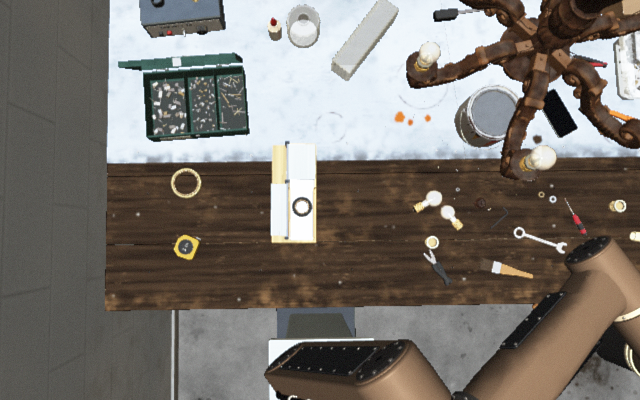

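The top view shows the box at about px (271–317, 143–243) and the roll at (302,207). The bystanders are well clear of it. I'll zoom in and compute coarse positions.

```bash
cat > h.py <<'E'
import numpy as np, cv2
def ray_plane(c,uv,z,R=None,t=None):
    f=200/np.tan(np.radians(c["vfov"]/2))
    R=c["R"] if R is None else R; t=c["t"] if t is None else t
    d=R.T@np.array([(uv[0]-c["cx"])/f,(uv[1]-c["cy"])/f,1]); o=-R.T@t
    return o+d*(z-o[2])/d[2]
def proj(c,X,R=None,t=None):
    f=200/np.tan(np.radians(c["vfov"]/2))
    R=c["R"] if R is None else R; t=c["t"] if t is None else t
    p=R@np.asarray(X)+t; return p[:2]/p[2]*f+[c["cx"],c["cy"]]
def wristRt(c,pos,rpy):
    from scipy.spatial.transform import Rotation as Ro
    T=np.eye(4);T[:3,:3]=Ro.from_euler('xyz',rpy,degrees=True).as_matrix();T[:3,3]=pos
    M=np.linalg.inv(T@c["mount"]); return M[:3,:3],M[:3,3]
E
python3 - <<'E'
from cell import *
from h import *
c=capture("top")
p=c["pixels"][130:255,255:335,::-1]
cv2.imwrite("pics/topz.png",cv2.resize(p,None,fx=4.8,fy=4.8,interpolation=cv2.INTER_CUBIC))
for n,uv,z in [("bl",(271,243),.0),("br",(317,243),.0),("tr",(317,143),.08),("roll",(302,207),.077),("tan",(186,183),.025),("meas",(186,247),.035),("lamp",(432,243),.047)]: print(n,ray_plane(c,uv,z).round(3))
c=capture("scene")
p=c["pixels"][155:255,260:370,::-1]
cv2.imwrite("pics/scz.png",cv2.resize(p,None,fx=6,fy=6,interpolation=cv2.INTER_CUBIC))
E
```

```text
bl [0.443 0.149 0.   ]
br [0.441 0.007 0.   ]
tr [0.737 0.005 0.08 ]
roll [0.548 0.052 0.077]
tan [0.629 0.404 0.025]
meas [0.435 0.4   0.035]
lamp [ 0.436 -0.335  0.047]
```

View pics/topz.png

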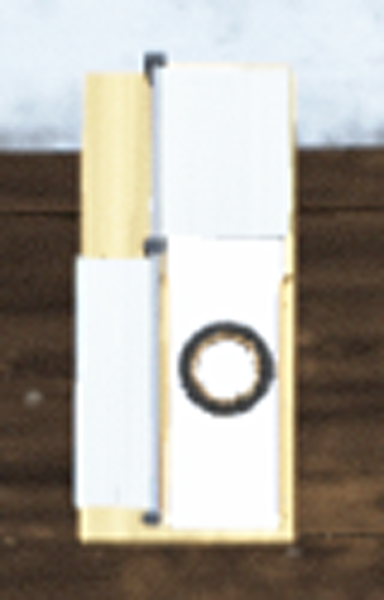

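View pics/scz.png

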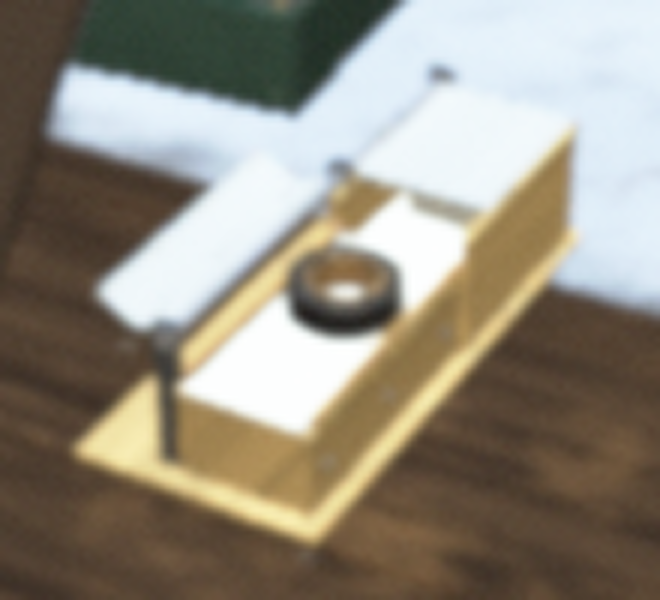

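The picture shows the box aligned with world x. The roll centre is near world (0.548, 0.052) and the lane runs along +x. The chandelier hangs near the swing path, so I'll triangulate it before moving.

```bash
python3 - <<'E'
from cell import *
from h import *
T=capture("top");S=capture("scene")
def tri(a,b):
    A=[]
    for c,uv in ((T,a),(S,b)):
        f=200/np.tan(np.radians(c["vfov"]/2)); K=np.array([[f,0,c["cx"]],[0,f,c["cy"]],[0,0,1]])
        A.append(K@np.c_[c["R"],c["t"]])
    X=cv2.triangulatePoints(A[0],A[1],np.array(a,float),np.array(b,float)); X=(X[:3]/X[3])[:,0]
    return X.round(3),proj(T,X).round(),proj(S,X).round()
print(tri((541,158),(566,86)));print(tri((430,55),(468,57)))
print(tri((541,158),(468,57)));print(tri((505,170),(553,118)))
for y in (90,): print(solver.solve_ik([.5,.06,.30],[180,0,y]), current_q())
print(solver.solve_ik([.5,.06,.30],[180,0,-90]))
E
```

```text
(array([ 0.626, -0.473,  0.478]), array([542., 158.]), array([564.,  86.]))
(array([ 0.866, -0.243,  0.456]), array([431.,  55.]), array([467.,  57.]))
(array([ 0.598, -0.371,  0.561]), array([512., 166.]), array([520.,  40.]))
(array([ 0.612, -0.444,  0.405]), array([515., 169.]), array([537., 120.]))
[  29.23020479    2.09864191  -14.7919223     0.          -73.10943579
 -119.23020479] [-5.44830222e+01  2.05580376e+01  6.70913684e-01 -4.03828363e-03
 -7.01343237e+01 -1.65071847e+01]
[ 29.23020479   2.09864191 -14.7919223    0.         -73.10943579
  60.76979521]
```

The chandelier's bulb is at radius about 0.78 m and height 0.48 m. I'll retract first, then swing round at a small radius to look.

```bash
python3 - <<'E'
from cell import *
from h import *
q=solver.solve_ik([.5,.06,.30],[180,0,90])
print(q)
env.goto_joints([-54.48]+list(q[1:5])+[-40]); print(current_time())
env.goto_joints(list(q)); print(current_time())
eoat.gripper_to(0.056); print(current_time(),current_finger_gap())
p,r=current_tool_pos(),current_tcp_rot()
c=capture("wrist"); print(p,r)
np.savez("w1.npz",px=c["pixels"],p=p,r=r)
cv2.imwrite("pics/w1.png",c["pixels"][:,:,::-1])
E
```

```text
[  29.23020479    2.09864191  -14.7919223     0.          -73.10943579
 -119.23020479]
1.1417
3.5333
3.9417 0.05607687901890126
[0.50001809 0.05979848 0.30002431] [ 1.79996615e+02 -9.74127824e-04  8.99810391e+01]
```

View pics/w1.png

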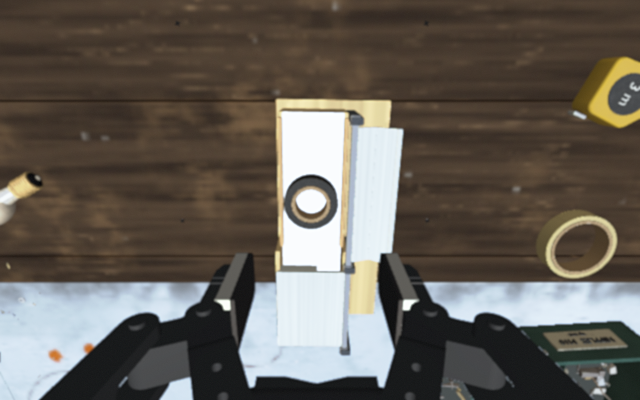

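The wrist view has image down as world +x. It shows the roll at about px (311,202), the lane from row 112 to about row 250, the lid at rows 270–345 and the bar at columns 355–403. The fingers are clear of the box. I'll zoom in to measure.

```bash
python3 - <<'E'
from h import *
p=np.load("w1.npz")["px"][90:360,265:415,::-1]
cv2.imwrite("pics/w1z.png",cv2.resize(p[:135],None,fx=4.4,fy=4.4,interpolation=cv2.INTER_CUBIC))
cv2.imwrite("pics/w1y.png",cv2.resize(p[135:],None,fx=4.4,fy=4.4,interpolation=cv2.INTER_CUBIC))
E
```

```text
(no output)
```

View pics/w1z.png

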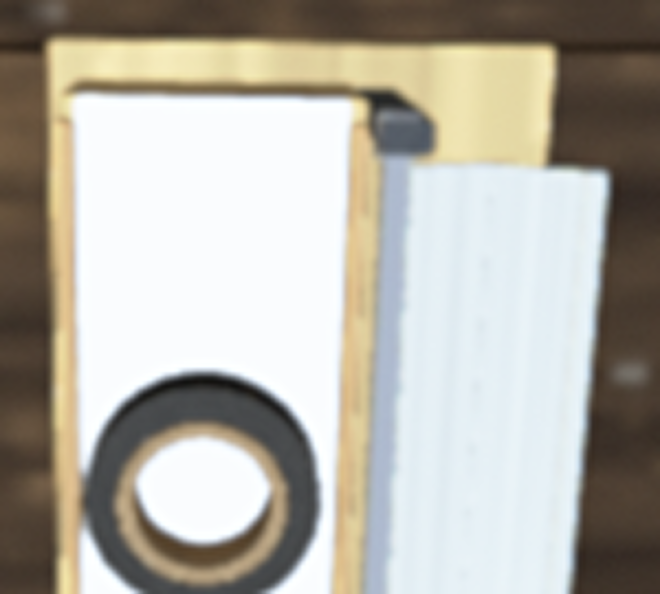

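View pics/w1y.png

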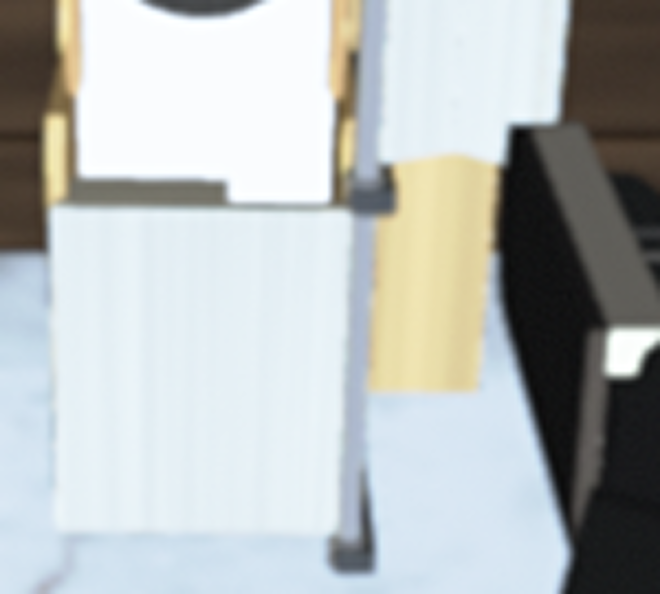

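```bash
python3 - <<'E'
from cell import *
from h import *
d=np.load("w1.npz"); c=capture("wrist"); img=d["px"]
R,t=wristRt(c,d["p"],d["r"])
A=lambda x,y:(265+x/4.4,90+y/4.4); B=lambda x,y:(265+x/4.4,225+y/4.4)
P=lambda uv,z:ray_plane(c,uv,z,R,t)
F={"laneFR -155,-33":(A(73,93),.058),"laneFL -155,33":(A(353,93),.058),
"lidFR 22,-41":(B(53,206),.083),"lidFL 22,":(B(352,206),.083),"lidBR 126":(B(57,532),.083),
"barFL -143,85":(A(609,172),.088),"barFR -143,65":(A(413,165),.076),"barBL 8":(B(558,124),.088),
"railR in":(A(78,540),.058),"railL in":(A(337,540),.058),
"postF top mid -150,44":(A(408,130),.09),"postM 16,44":(B(375,197),.09),"postB 131":(B(355,556),.09)}
for k,(uv,z) in F.items(): print(k,P(uv,z).round(4))
hsv=cv2.cvtColor(img,cv2.COLOR_RGB2HSV)
m=np.zeros((400,640),np.uint8); m[160:240,282:340]=(hsv[160:240,282:340,2]<110).astype(np.uint8)*255
cs,_=cv2.findContours(m,cv2.RETR_EXTERNAL,cv2.CHAIN_APPROX_NONE); k=max(cs,key=cv2.contourArea)
print(cv2.boundingRect(k)); 
pts=np.array([P(q,.077)[:2] for q in k[:,0]]); cc=cv2.minEnclosingCircle((pts*1000).astype(np.float32)); print(cc)
E
```

```text
laneFR -155,-33 [0.4514 0.0221 0.058 ]
laneFL -155,33 [0.4514 0.0892 0.058 ]
lidFR 22,-41 [0.6295 0.0137 0.083 ]
lidFL 22, [0.6294 0.0918 0.083 ]
lidBR 126 [0.7348 0.011  0.083 ]
barFL -143,85 [0.4659 0.1445 0.088 ]
barFR -143,65 [0.466 0.102 0.076]
barBL 8 [0.6027 0.1427 0.088 ]
railR in [0.5664 0.0198 0.058 ]
railL in [0.5664 0.0881 0.058 ]
postF top mid -150,44 [0.4565 0.0989 0.09  ]
postM 16,44 [0.6226 0.0969 0.09  ]
postB 131 [0.7367 0.0949 0.09  ]
(284, 175, 53, 53)
((545.9992065429688, 52.608943939208984), 30.52976417541504)
```

Lane, lid and post measurements agree on the mouth at (0.6067, 0.0533) with a chute yaw of about −0.85°. The roll is at chute x≈−61, y≈−1.5 mm, and its measured radius of 30.5 mm matches the given size. I'll go above the bar and descend under force guard.

```bash
cat >> h.py <<'E'
def W(x,y,z):  # chute frame (m) -> world
    a=-0.015
    return [.6067+x-a*y, .0533+a*x+y, z]
YAW=89.15
E
python3 - <<'E'
from cell import *
from h import *
env.move_pose(W(-.112,.035,.125),[180,0,YAW]); print(current_time())
eoat.gripper_to(0.062)
f0=np.array(current_contact_force())
hit=env.line_to(W(-.112,.035,.076),velocity=.04,threshold=1.5)
print(hit,current_time(),current_tool_pos(),np.array(current_contact_force())-f0, current_finger_gap())
p,r=current_tool_pos(),current_tcp_rot()
c=capture("wrist"); cv2.imwrite("pics/w2.png",c["pixels"][:,:,::-1])
c=capture("scene"); cv2.imwrite("pics/s2.png",cv2.resize(c["pixels"][155:255,260:370,::-1],None,fx=6,fy=6,interpolation=cv2.INTER_CUBIC))
E
```

```text
4.7833
True 6.025 [0.49491173 0.08963867 0.08020038] [-0.08788043  0.68080714  2.23328298] 0.06211969977898519
```

View pics/w2.png

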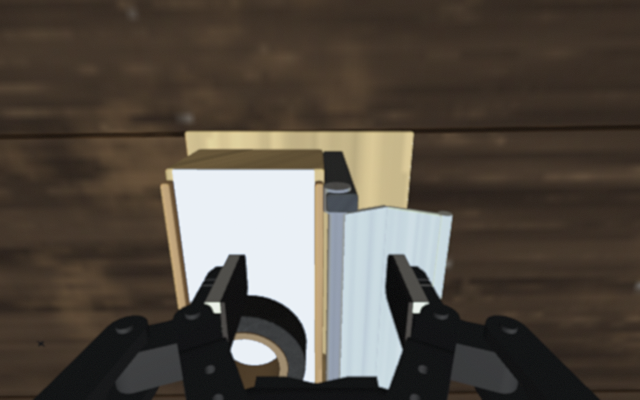

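View pics/s2.png

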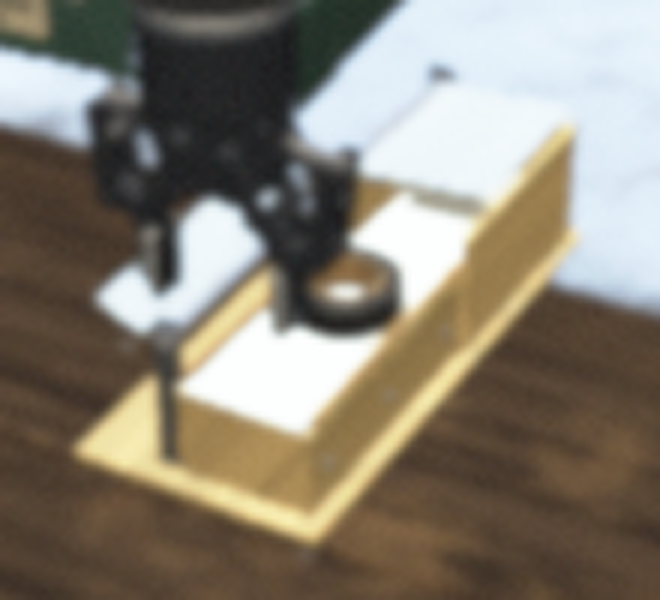

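The touch came at TCP z=0.080, which matches the bar top of about 0.081 with the tips receded by the opening. The wrist view shows the right tip behind the roll and the left tip on the bar. Next I press to level, guarded.

```bash
python3 - <<'E'
from cell import *
from h import *
for z in (.073,.067):
    hit=env.line_to(W(-.112,.035,z),velocity=.03,threshold=6)
    print(hit,current_time(),current_tool_pos(),current_contact_force())
c=capture("wrist"); cv2.imwrite("pics/w3.png",c["pixels"][:,:,::-1])
c=capture("scene"); cv2.imwrite("pics/s3.png",cv2.resize(c["pixels"][155:255,260:370,::-1],None,fx=6,fy=6,interpolation=cv2.INTER_CUBIC))
E
```

```text
True 6.3667 [0.49477834 0.08901431 0.07578572] [ 0.47230352 -1.11980905  4.5464922 ]
True 6.5917 [0.49470214 0.08854622 0.07359776] [-0.78350243 -0.91815089  4.33558476]
```

View pics/w3.png

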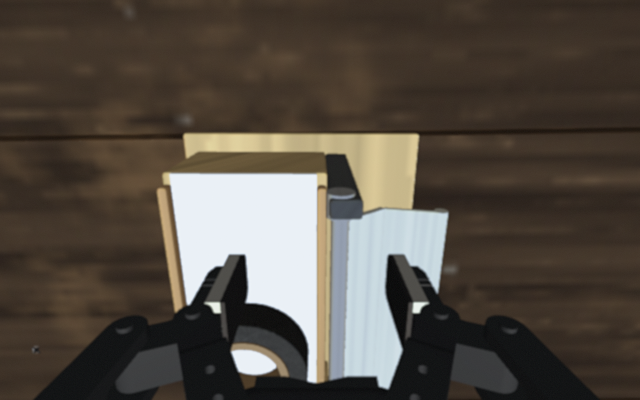

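View pics/s3.png

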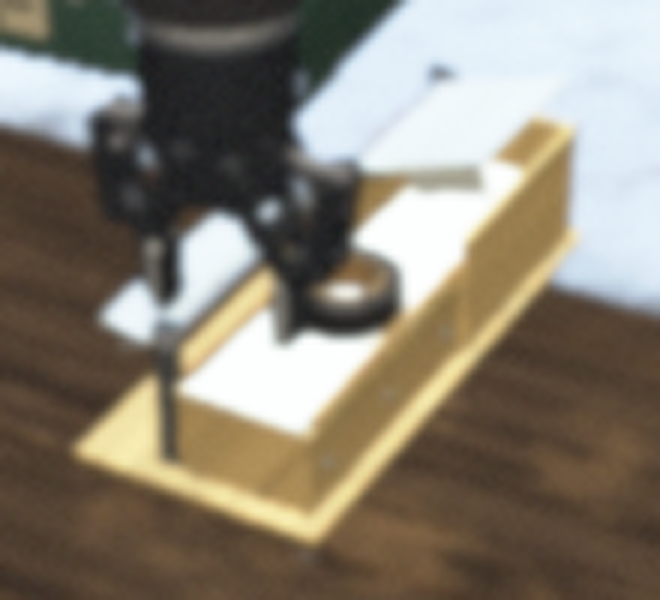

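The lid's right edge has lifted to about (560,85) in the zoomed scene view, so the cover is opening. The guard tripped on transients, so I'll continue with a looser one.

```bash
python3 - <<'E'
from cell import *
from h import *
hit=env.line_to(W(-.112,.035,.067),velocity=.03,threshold=15)
print(hit,current_time(),current_tool_pos(),current_contact_force())
env.hold(.1);print(current_tool_pos(),current_contact_force(),current_moment())
c=capture("wrist"); cv2.imwrite("pics/w4.png",c["pixels"][:,:,::-1])
c=capture("scene"); cv2.imwrite("pics/s4.png",cv2.resize(c["pixels"][155:255,260:370,::-1],None,fx=6,fy=6,interpolation=cv2.INTER_CUBIC))
E
```

```text
False 7.075 [0.49488535 0.08902156 0.06742804] [-1.69222481 -5.9526225  10.74666737]
[0.49488131 0.08905568 0.06750822] [-1.54571996 -7.46668276  9.72185946] [-2.14258184  0.50767606  0.02843967]
```

View pics/s4.png

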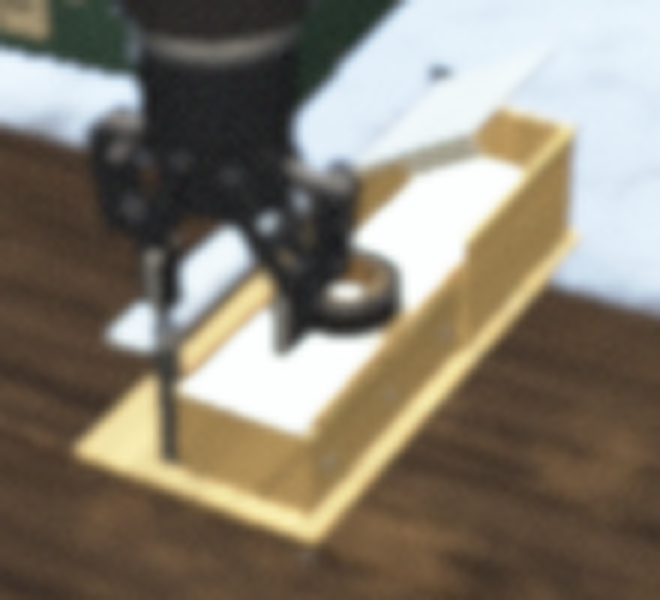

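View pics/w4.png

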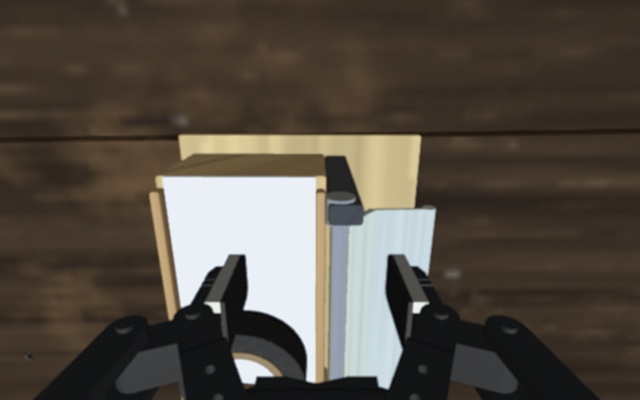

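```bash
python3 - <<'E'
from cell import *
from h import *
c=capture("scene")
for a in (0,.3,.4,.45,.5,.55,.6,.65):
    o=[]
    for x in (.126,.022):
        r=.083; y=.042-r*np.cos(a); z=.083+r*np.sin(a)
        o.append(((proj(c,W(x,y,z))-[260,155])*6).round())
    print(a,o)
E
```

```text
0 [array([570., 119.]), array([485., 209.])]
0.3 [array([566.,  78.]), array([480., 166.])]
0.4 [array([562.,  64.]), array([475., 152.])]
0.45 [array([560.,  57.]), array([473., 145.])]
0.5 [array([557.,  50.]), array([469., 137.])]
0.55 [array([554.,  43.]), array([466., 130.])]
0.6 [array([550.,  37.]), array([462., 123.])]
0.65 [array([546.,  30.]), array([458., 116.])]
```

The lid corner at about (552,45) corresponds to a cover angle of about 0.5 rad, enough for the roll. The force moment about the hinge also fits bar-only contact. I'll push halfway and check.

```bash
python3 - <<'E'
from cell import *
from h import *
hit=env.line_to(W(-.055,.035,.0665),velocity=.05,threshold=25)
print(hit,current_time(),current_tool_pos(),current_contact_force())
c=capture("wrist"); cv2.imwrite("pics/w5.png",c["pixels"][:,:,::-1])
c=capture("scene"); cv2.imwrite("pics/s5.png",cv2.resize(c["pixels"][155:255,260:370,::-1],None,fx=6,fy=6,interpolation=cv2.INTER_CUBIC))
E
```

```text
False 8.6167 [0.55141083 0.08924638 0.06639087] [-3.25557568  0.76350848  5.73575492]
```

View pics/s5.png

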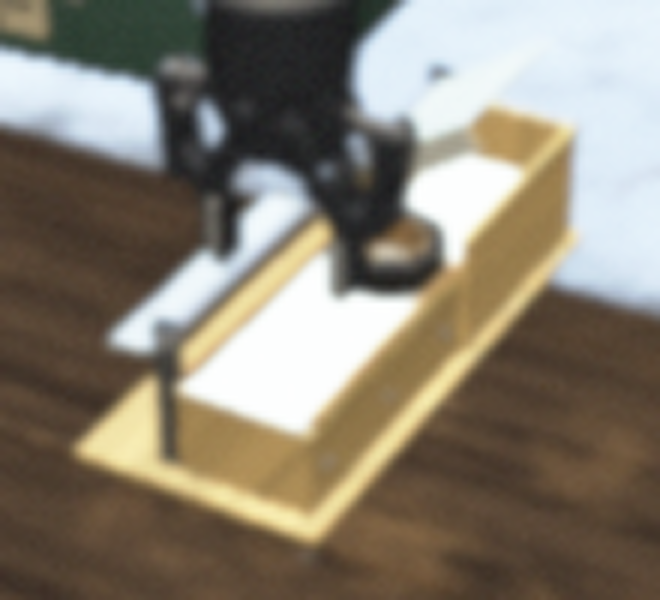

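View pics/w5.png

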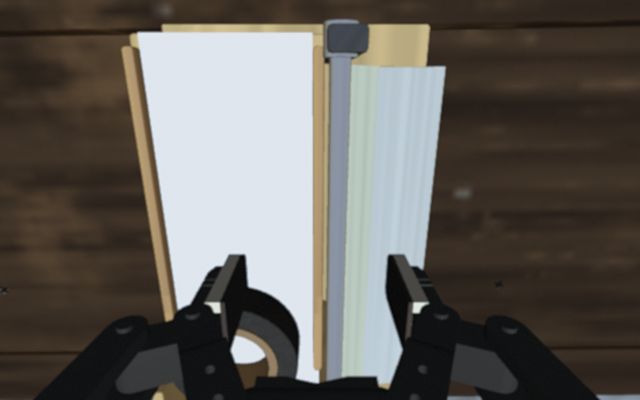

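The roll is advancing ahead of the right tip and the cover is still at about 0.5 rad. I'll continue past the lane's end.

```bash
python3 - <<'E'
from cell import *
from h import *
hit=env.line_to(W(-.006,.035,.0665),velocity=.05,threshold=25)
print(hit,current_time(),current_tool_pos(),current_contact_force())
env.hold(.2);print(current_tool_pos(),current_contact_force())
c=capture("top"); cv2.imwrite("pics/t6.png",cv2.resize(c["pixels"][130:255,255:335,::-1],None,fx=4.8,fy=4.8,interpolation=cv2.INTER_CUBIC))
c=capture("scene"); cv2.imwrite("pics/s6.png",cv2.resize(c["pixels"][155:255,260:370,::-1],None,fx=6,fy=6,interpolation=cv2.INTER_CUBIC))
E
```

```text
False 9.85 [0.60060067 0.08864221 0.06647704] [-3.35108066  0.63646831  4.90781686]
[0.60057619 0.08869722 0.06651466] [-3.19178866  0.65159986  5.21122489]
```

View pics/s6.png

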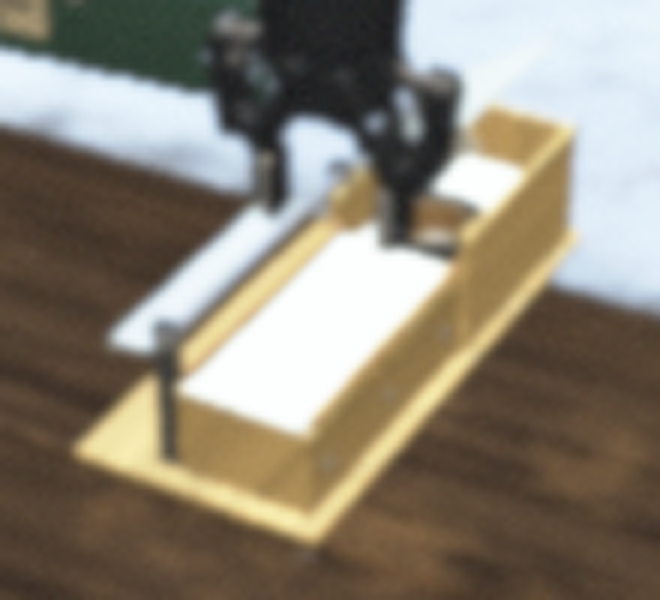

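The roll is at the lane's edge, and I can't tell whether it has dropped. The tip still has room on the bar, so I'll push 7 mm further.

```bash
python3 - <<'E'
from cell import *
from h import *
hit=env.line_to(W(.002,.035,.0665),velocity=.05,threshold=25)
env.hold(.3);print(hit,current_time(),current_tool_pos(),current_contact_force())
c=capture("scene"); cv2.imwrite("pics/s7.png",cv2.resize(c["pixels"][165:215,300:370,::-1],None,fx=10,fy=10,interpolation=cv2.INTER_CUBIC))
m=((np.array([0,0,0])))
for x in (.03,.035,.042):
  for z,n in ((.042,"floor"),(.058,"lane")):
    P=[(proj(c,W(x+dx,dy,z+.019))-[300,165])*10 for dx,dy in ((-.03,0),(.03,0),(0,-.03),(0,.03))]
    print(x,n,np.round(P).tolist())
E
```

```text
False 10.7583 [0.60918136 0.08866744 0.06680091] [-1.60462073  0.4184038   4.82004392]
0.03 floor [[256.0, 308.0], [344.0, 217.0], [386.0, 287.0], [218.0, 237.0]]
0.03 lane [[257.0, 264.0], [346.0, 175.0], [388.0, 244.0], [218.0, 194.0]]
0.035 floor [[264.0, 300.0], [352.0, 210.0], [393.0, 279.0], [225.0, 230.0]]
0.035 lane [[264.0, 256.0], [353.0, 168.0], [395.0, 236.0], [225.0, 187.0]]
0.042 floor [[274.0, 289.0], [361.0, 200.0], [403.0, 269.0], [236.0, 219.0]]
0.042 lane [[275.0, 246.0], [363.0, 158.0], [405.0, 226.0], [236.0, 177.0]]
```

View pics/s7.png

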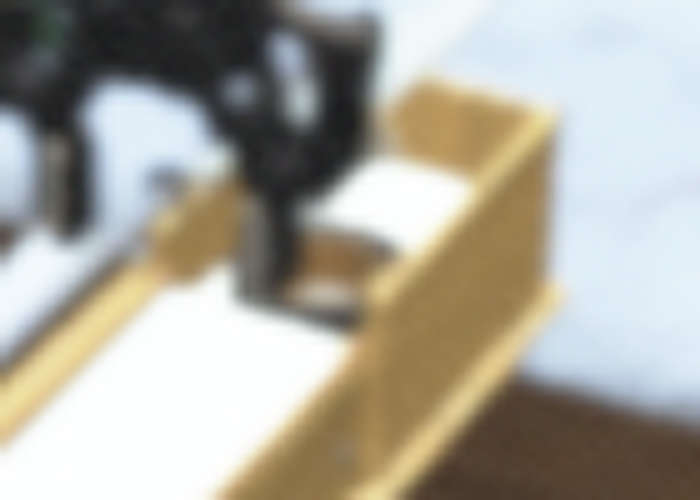

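The roll's leading rim is at about (350,235), which matches the floor-level prediction, not the lane-level one. The near rim is partly hidden by the lane edge, so the roll has dropped flat. I'll back off slightly from the apron and lift.

```bash
python3 - <<'E'
from cell import *
from h import *
env.line_to(W(-.012,.035,.0665),velocity=.08)
env.line_to(W(-.012,.035,.10),velocity=.05)
print(current_time(),current_tool_pos(),current_contact_force())
env.line_to(W(-.03,.035,.20),velocity=.15)
env.line_to(W(-.107,.007,.30),velocity=.15)
env.hold(.2)
print(current_time(),current_tool_pos(),current_contact_force())
c=capture("wrist"); cv2.imwrite("pics/w8.png",c["pixels"][:,:,::-1])
c=capture("scene"); cv2.imwrite("pics/s8.png",cv2.resize(c["pixels"][155:255,260:370,::-1],None,fx=6,fy=6,interpolation=cv2.INTER_CUBIC))
E
```

```text
11.95 [0.59492316 0.088325   0.09974581] [-0.43432417  0.38681872 -0.33733867]
13.9833 [0.49987795 0.06192626 0.29904661] [-0.10173267  0.33359679  0.43014243]
```

View pics/w8.png

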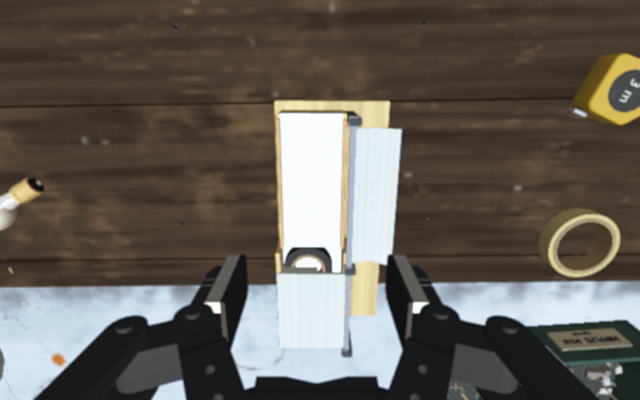

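View pics/s8.png

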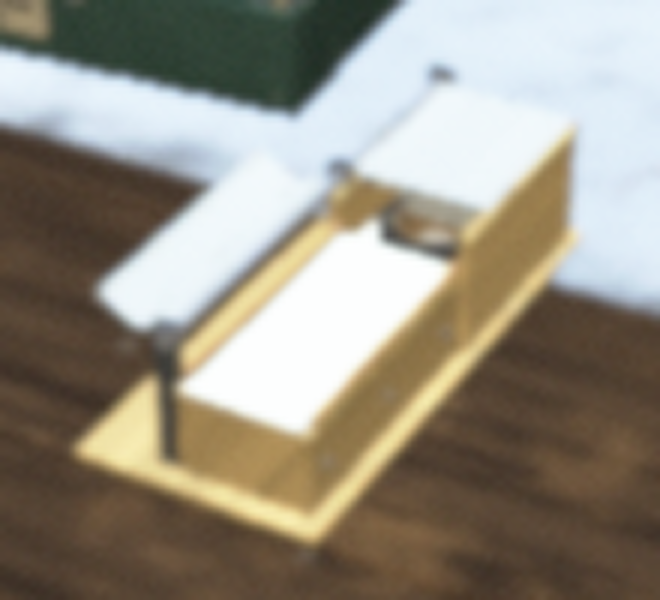

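The cover is shut, with lid and bar where they started. The roll's trailing rim is at about wrist px (309,248). I'll check its height and flatness numerically from both views.

```bash
python3 - <<'E'
from cell import *
from h import *
p,r=current_tool_pos(),current_tcp_rot(); c=capture("wrist"); R,t=wristRt(c,p,r)
cv2.imwrite("pics/w9.png",cv2.resize(c["pixels"][225:285,265:365,::-1],None,fx=8,fy=8,interpolation=cv2.INTER_CUBIC))
off=lambda P:(P-np.array([265,225]))*8
s=capture("scene"); cv2.imwrite("pics/s9.png",cv2.resize(s["pixels"][175:205,310:350,::-1],None,fx=16,fy=16,interpolation=cv2.INTER_CUBIC))
for x in (0.002,.008):
  for z in (.061,.077):
    print("rim at",x,z,off(proj(c,W(x,0,z),R,t)).round(),((proj(s,W(x,0,z))-[310,175])*16).round())
print("lane edge",[off(proj(c,W(0,y,.058),R,t)).round() for y in (-.033,.033)],[((proj(s,W(0,y,.058))-[310,175])*16).round() for y in (-.033,.033)])
E
```

```text
rim at 0.002 0.061 [376. 185.] [255. 327.]
rim at 0.002 0.077 [374. 236.] [255. 258.]
rim at 0.008 0.061 [376. 221.] [269. 312.]
rim at 0.008 0.077 [374. 274.] [270. 243.]
lane edge [array([155., 163.]), array([597., 164.])] [array([401., 391.]), array([101., 300.])]
```

View pics/w9.png

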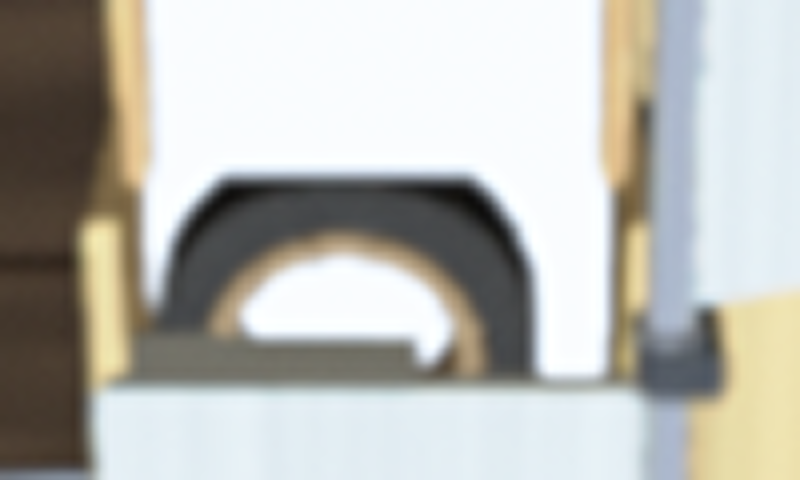

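View pics/s9.png

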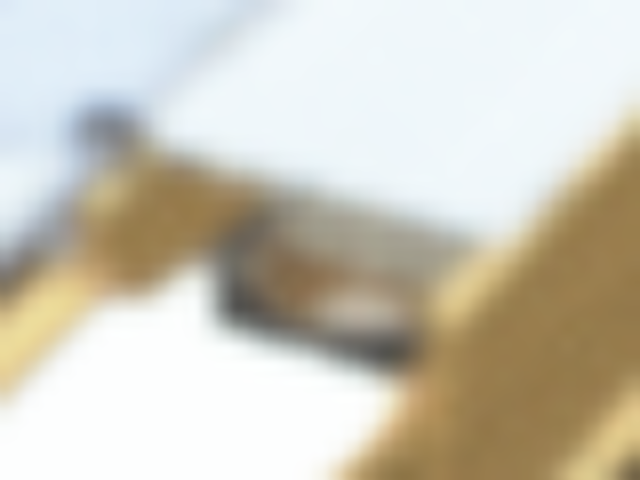

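The lane edge cuts straight across the roll's trailing side at row 178, so that side sits below lane level. Its top rim at about row 190 fits z≈0.061 m, which is a flat roll on the pocket floor, and puts the centre near x=+33 mm. I'm handing in.

```bash
python3 -c "
from cell import *
env.close_job(); print(current_time())"
```

```text
the job is handed in; nothing more can be done
the job is handed in; nothing more can be done
```

The black tape roll is in the pocket with the cover shut over it. I handed the job in at about 14 s of the 38 s allowed; no verdict was reported.

- **What I did:** I pressed the bar down with the left fingertip until the cover stood at about 0.5 rad, judged from the scene view and the contact forces. I pushed the roll over the lane's end with the right fingertip, going 8 mm further when I couldn't yet tell whether it had dropped. Then I lifted off.
- **Roll:** The lane edge hides the bottom of the roll's trailing side, and its rim fits the height for lying flat on the pocket floor, centred about 33 mm past the lane's end. The apron hides the roll's far side now. I saw that rim at floor height before the cover closed.
- **Cover and robot:** The lid and bar are back where they started. The gripper is raised clear and the contact force is near zero.
- **Bystanders:** The tape measure and tan roll look unmoved in the wrist view. I did not check the lamp holder again, but the arm only worked above the box, about 0.3 m away from it.
- **Disagreements:** The force guard stopped the first two presses early on brief spikes, so I used a looser limit. The bar's left edge measured about 4 mm further left than the drawing gives, which made no difference.

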